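# Register a tile press mould with the tapered pin

## Task

The wooden frame on top of the plaster tile mould has swung a little out of line. Take the tapered pin (the one with the pointed shank and slim upright handle) out of the rack and press it straight down through the frame's round hole into the hole of the plaster bed, so that the pin itself pulls the two holes into line, until its collar sits flat on the frame; then let go. Do not push the frame straight by hand, and leave the blunt pin with the mushroom head in the rack.

Things in the scene. Friction and masses are not known exactly. Their poses are not given: they have to be found in the camera images.
- taper_pin: Loose wooden tapered pin, about 100 g, upright in a two-place rack. Origin: centre of collar underside, z up along the pin. Collar 56 wide, 10 thick; plain round handle 30 wide from z = 10 to 55 mm. Below: straight shank 42 wide to z = -22, then a cone to a flat tip 8 wide at z = -70. Hangs by its collar on the rack's 12 mm thick top (46 mm holes, 110 apart), 85 mm above the table.
- blunt_pin: Loose blunt pin in the rack's other place, same wood: straight shank 42 mm wide and 50 long, flat end, the same collar, mushroom head (disc 52 mm wide, top 40 mm above the origin). Origin: centre of collar underside, z up. Must stay in the rack. The line between the pins runs along the rack; fingers have most room when they close across that line.
- bed_hole (a point): Centre of the mouth of the 46 mm round through hole (66 deep) in the top of the fixed plaster bed (104 x 272 mm), 70 mm above the table. z up; y runs along the bed to the steel bolt, 180 mm away, on which the frame swings. The 12 mm thick frame lies over the bed with its own 46 mm hole, its upper face 12.5 mm above this point: there the collar is home.
- top_frame (a joint): Swing of the wooden frame on its bolt, rad; 0 = holes in line. The frame's hole is 180 mm x this value off the bed's hole, towards the bed's +x if positive. Starts at 0.05 to 0.075 (9 to 13.5 mm): the 8 mm tip still passes both holes when aimed at the bed's hole. Stiff: swings at about 3 N sideways at the hole, stays where left; the pin goes in at a few N, rising sharply once home.
Not all that is in view belongs to the job. Leave any orange or pink look-alike of the taper_pin alone.

How it is judged:
By the outcome, as a careful person would: the job done as asked, in the order asked, and still so for the second after the job is handed in, with the robot touching nothing.
It also fails if it takes over 45 s, if anything falls off the work surface, if the arm or the gripper's body presses on something with over 40 N, if the wrist force passes 120 N, or if a joint passes its speed limit or range.

## Robot

A 6-joint arm with a two-finger parallel gripper is mounted at the origin on a cart in front of the work surface, level with it; the furniture and walls round the work are solid. World frame = base frame: x ahead of the robot, y to its left, z up, the work surface at z = 0. Lengths are in m, angles in degrees, forces in N, time in s.
With the tool pointing down it reaches from about 0.3 to 0.75 m from the base axis. Payload 8.5 kg.
Tool frame: the origin (TCP) lies midway between the tips of the shut fingers; the grasp point (between the pads) lies 19 mm behind it; z points along the fingers, y is the line along which they close (so a half turn about z gives the same grasp; the last joint's range is limited). The gripper opens to 85 mm and grips with 20 to 120 N. Pads are 22 mm wide; open, the fingers measure 114 mm over their backs; the gripper's body (76 mm by 85 mm) begins 54 mm behind the grasp point. The pads swing forward as they close: fully open they stand 13 mm farther back than shut.
Start: joints at [54.185, 21.807, 74.336, -0, 83.858, -12.336], TCP at [0.219, 0.504, 0.231] pointing down, gripper open.
Joint ranges: [-178.18, 178.18], [-50.72, 133.34], [12.68, 142.11], [-81.47, 261.47], [9.98, 163.14], [-165.26, 165.26]. Speed limits (degrees/s): [136.94, 136.94, 180, 180, 180, 180].

## Interface

Orientations are given as a 3x3 rotation matrix whose columns are the frame's x, y, z axes.
In Python, from rig import env, get_image, close_job gives the robot as it stands.
- The arm moves only by the tool step_arm, never from a script. Its argument "targets" is a list of rows, each a list of 2 entries, a list of its own where there are three numbers: the shift along the tool's x, y, z as a fraction of full scale, then the turn, a rotation vector about the tool's x, y, z as a fraction of full scale. In form: [[[x, y, z], [wx, wy, wz]], ...]. A call has 1 to 10 rows; each row is the pose to reach, as a shift and turn from the pose commanded when the call began, along the tool's axes at that moment; what a row does not reach only later rows make up. Full scale, the value 1, is 0.3 m for a shift and 45 degrees for a turn. A row lasts 1/12 s, in which the tool goes at most 41.7 mm and 7.16 degrees, less where a joint would pass 70% of its speed; a pose out of reach is approached as far as the arm can. A call with a number of a shift or a turn outside -1 to 1 is refused whole. A call with a gripper value outside its range is refused whole. "jaw" is the finger opening in mm, from 0 to 85.4, set as the call begins (left out, the last holds). The fingers move at their own pace and stop on an object; "grip_force" is the grip in N (left out, the last holds). Time passes only in rows, so rows that repeat a pose let the fingers close. It gives the time, the measured TCP pose, the force, the opening and the grip force at its end, in the units of the state.
- env.observe(): the state, without advancing time (a new reading comes with each control period).
- get_image(name): name is "side" or "top"; returns a dict with "img" (384x512x3 uint8, red, green, blue), "z_map" (384x512 float32, m along the optical axis (not along the pixel's ray), 0 where there is no reading), "intrinsics" (3x3 intrinsics, pixels), "rvec" (rotation vector, rad) and "tvec" (3), from world to camera coordinates, as OpenCV has them. Camera axes: x right, y down, z forward; pixel columns grow to the right and rows downward; lengths in m; the calibration is good to about 2 mm. A picture is of the moment at which its call begins.
- close_job(): hands the job in; it is judged then, once.
The state is a dict: "time_s": time; "q": joint angles; "qvel": joint speeds; "joint_efforts": joint torques, N m; "position": TCP position; "tool_rot": TCP orientation; "ft_force": force on the tool from outside, world axes, zero at the start; "wrist_torque": the same for the moment, N m; "grip_width": finger opening in m; "gripper_force": force on a finger pad.
Only numpy, scipy, OpenCV 4.12 (cv2) and the standard library are available. Lean on these libraries where they do the work, as an engineer would, in place of code of your own. Each camera call takes 0.05 s, during which the arm holds its last target. There are 200 camera calls.

## Working session

There is one attempt and no reset: what is moved stays moved. The work goes in short steps, Python scripts to look and compute and a tool call to move; the robot and the scene stay as the last step left them, time stands still between calls to the robot, and variables do not carry over. Pictures are saved under pics/ and viewed, at most 10 in all, crops included, and the job is handed in when it is done.

Besides the shell and the picture viewer there is one more tool, called as name([rows], argument=value, ...), one row to a line, values as JSON. step_arm: Moves the arm, as the interface text tells. Its arguments: {"type":"object","properties":{"targets":{"type":"array","items":{"type":"array"}},"jaw":{"type":"number"},"grip_force":{"type":"number"}},"required":["targets"]}

```bash
mkdir -p pics; cat > h.py <<'E'
import numpy as np, cv2
from rig import env, get_image, close_job
def cap(n):
    d=get_image(n); np.savez(f'{n}.npz',**d); return d
def pts(d):
    """world xyz map from z_map"""
    K=d['intrinsics'];R,_=cv2.Rodrigues(d['rvec']);t=np.ravel(d['tvec']);z=d['z_map']
    v,u=np.mgrid[:z.shape[0],:z.shape[1]]
    c=np.stack([(u-K[0,2])/K[0,0]*z,(v-K[1,2])/K[1,1]*z,z],-1)
    return (c-t)@R
def onplane(d,uv,h):
    K=d['intrinsics'];R,_=cv2.Rodrigues(d['rvec']);t=np.ravel(d['tvec'])
    uv=np.atleast_2d(uv).astype(float)
    r=np.c_[(uv-K[[0,1],[2,2]])/K[[0,1],[0,1]],np.ones(len(uv))]@R
    o=-t@R
    return o+r*((h-o[2])/r[:,2])[:,None]
E
python3 - <<'E'
from h import *
for n in('side','top'):
    d=cap(n); cv2.imwrite(f'pics/{n}0.png',d['img'][...,::-1])
    R,_=cv2.Rodrigues(d['rvec']); print(n,(-R.T@np.ravel(d['tvec'])).round(3),R[2].round(2),d['intrinsics'][0,0])
o=env.observe();print(o['position'],o['tool_rot'],o['ft_force'],o['time_s'])
E
```

```text
side [-0.207 -0.026  0.732] [ 0.72 -0.08 -0.69] 379.290015813844
top [ 0.194 -0.117  1.35 ] [ 0.22  0.02 -0.98] 412.93738311781453
[0.21900334 0.50425564 0.23077258] [[-9.17193928e-01  3.98440393e-01 -7.42911816e-04]
 [ 3.98440994e-01  9.17193385e-01 -1.03366933e-03]
 [ 2.69538189e-04 -1.24408176e-03 -9.99999190e-01]] [-0.22268391 -0.30749407 -0.12217717] 0.1
```

View pics/top0.png

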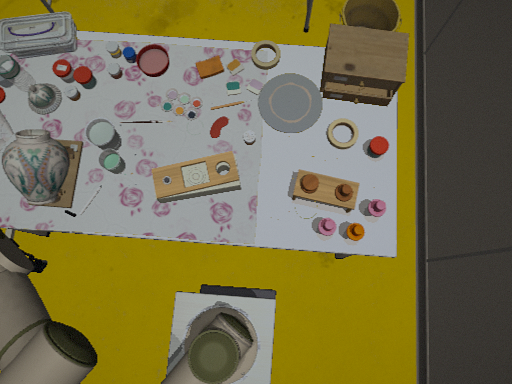

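View pics/side0.png

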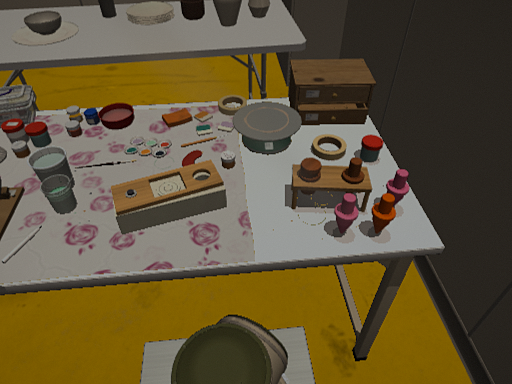

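Candidates for the taper_pin are the rack's right pin (top 345,191; side 354,168), the rack's left pin (top 310,183; wide mushroom head), pink ones (top 327,227 and 376,208) and an orange one (top 355,232). I choose the rack's right pin: slim handle, brown wood. In the top view the frame's bolt is near (167,182) and its hole near (224,170).

```bash
python3 - <<'E'
from h import *
s=np.load('side.npz');t=np.load('top.npz')
def cr(d,x,y,w,h,W,H): return cv2.resize(d['img'][y:y+h,x:x+w,::-1],(W,H),interpolation=cv2.INTER_CUBIC)
cv2.imwrite('pics/crop.png',np.vstack([np.hstack([cr(s,282,140,100,75,400,300),cr(s,105,155,125,75,400,300)]),np.hstack([cr(t,280,160,100,75,400,300),cr(t,148,145,100,75,400,300)])]))
P=pts(t)
for n,d,c in(('top',t,[(310,183),(345,191),(224,170),(167,182),(335,200),(236,160),(160,190),(320,200)]),('side',s,[(311,165),(354,162),(202,172),(130,193),(333,183)])):
    P=pts(d)
    for u,v in c: print(n,u,v,P[v,u].round(4))
E
```

```text
top 310 183 [ 0.5043 -0.2385  0.1231]
top 345 191 [ 0.4826 -0.3424  0.1423]
top 224 170 [0.5582 0.0417 0.0032]
top 167 182 [0.4831 0.2071 0.0875]
top 335 200 [ 0.4656 -0.3232  0.0828]
top 236 160 [ 0.5762 -0.0017  0.0708]
top 160 190 [0.4564 0.2266 0.0848]
top 320 200 [ 0.4613 -0.2759  0.0866]
side 311 165 [ 0.5003 -0.2366  0.1249]
side 354 162 [ 0.4838 -0.3389  0.1392]
side 202 172 [0.5652 0.0384 0.0707]
side 130 193 [0.4813 0.2099 0.0915]
side 333 183 [ 0.4722 -0.291   0.0845]
```

View pics/crop.png

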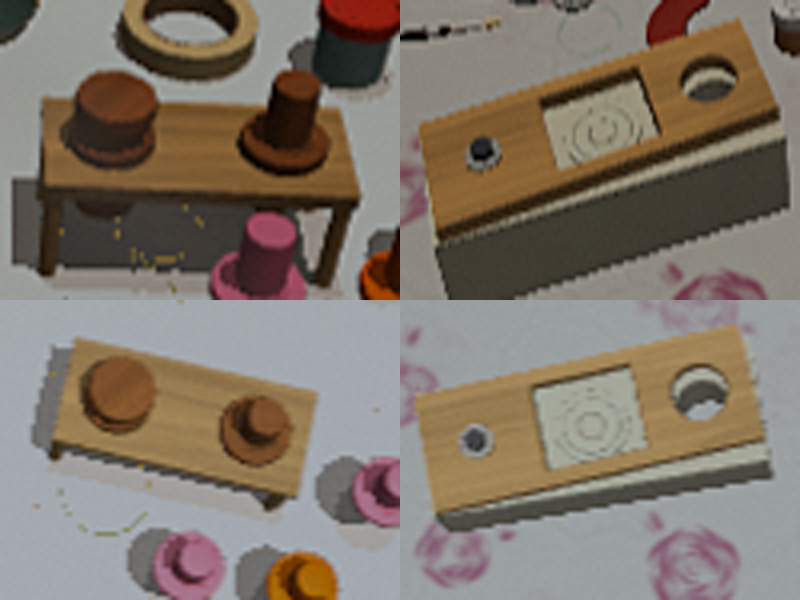

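The crop confirms it: the rack's right pin has the slim upright handle, and the left one has the mushroom head. The frame is swung toward the far side (+x), with the bed showing along the near edge at the hole end.

```bash
cat > meas.py <<'E'
from h import *
def blob(m,near):
    n,l,s,c=cv2.connectedComponentsWithStats(m.astype(np.uint8))
    i=1+np.argmin(np.linalg.norm(c[1:]-near,axis=1)+1e3*(s[1:,4]<15)); return l==i
def circ(d,m,h):
    c,_=cv2.findContours(m.astype(np.uint8),cv2.RETR_EXTERNAL,cv2.CHAIN_APPROX_NONE)
    c=max(c,key=len)[:,0]; p=onplane(d,c,h)[:,:2]
    A=np.c_[2*p,np.ones(len(p))]; x=np.linalg.lstsq(A,(p**2).sum(1),rcond=None)[0]
    return x[:2].round(4),2*np.sqrt(x[2]+x[:2]@x[:2]).round(4)
E
python3 - <<'E'
from meas import *
for n,hole,bolt in(('top',(224,170),(167,182)),('side',(202,172),(130,193))):
    d=dict(np.load(n+'.npz'));P=pts(d);x,y,z=P[...,0],P[...,1],P[...,2]
    hsv=cv2.cvtColor(d['img'],cv2.COLOR_RGB2HSV);H,S,V=[hsv[...,i].astype(int) for i in range(3)]
    print(n)
    pin=(abs(x-.48)<.06)&(abs(y+.34)<.05)
    top=pin&(z>.134)&(z<.15)&(H<20); print(' handle top',circ(d,top,.140),np.median(z[top]),top.sum())
    br=(S>90)&(V<190)&(H<20)
    rk=(abs(z-.085)<.006)&(abs(x-.48)<.12)&(abs(y+.29)<.15); rr=cv2.minAreaRect(P[rk][:,:2].astype(np.float32)*1000); print(' rack',rr,np.median(z[rk]))
    hm=(abs(x-.49)<.06)&(abs(y+.24)<.05)&(z>.117)&(z<.135); print(' mushroom',circ(d,hm,.125))
    fr=(S>70)&(H<25)&(V>120)&(abs(z-.0825)<.008)&(x>.4)&(x<.65)&(y>-.05)&(y<.27)
    print(' frame z',np.median(z[fr]),cv2.minAreaRect(P[fr][:,:2].astype(np.float32)*1000))
    v0,u0=hole;
    ho=blob(~fr,hole) if 0 else None
    cs,hi=cv2.findContours(fr.astype(np.uint8),cv2.RETR_CCOMP,cv2.CHAIN_APPROX_NONE)
    for c,hh in zip(cs,hi[0]):
        if hh[3]>=0 and len(c)>12:
            m=np.zeros(fr.shape,np.uint8);cv2.drawContours(m,[c],-1,1,-1)
            print('  inner',c[:,0].mean(0).round(1),len(c),circ(d,m,.0825))
    sf=(z>.01)&(z<.06)&(x>.4)&(x<.62)&(y>-.05)&(y<.27)&(S<90)
    # near side face of bed
    q=P[sf][:,:2].astype(np.float32); vx,vy,a,b=cv2.fitLine(q,cv2.DIST_HUBER,0,.01,.01).ravel(); r=(q-[a,b])@[-vy,vx]; q=q[abs(r)<.004];vx,vy,a,b=cv2.fitLine(q,cv2.DIST_HUBER,0,.01,.01).ravel()
    print(' side face',sf.sum(),len(q),vx,vy,a,b,'resid',np.std((q-[a,b])@[-vy,vx]))
E
```

```text
top
 handle top (array([ 0.4899, -0.3477]), np.float64(0.0268)) 0.14008355132717742 74
 rack ((449.3965148925781, -314.60577392578125), (252.1625518798828, 180.2585906982422), 81.18787384033203) 0.08482422989742129
 mushroom (array([ 0.5076, -0.2393]), np.float64(0.049))
 frame z 0.082714973513037 ((518.1674194335938, 124.031982421875), (99.69591522216797, 265.0244445800781), 17.62236976623535)
  inner [166.7 179.8] 27 (array([0.4911, 0.2105]), np.float64(0.0318))
  inner [222.2 167.4] 44 (array([0.5448, 0.0384]), np.float64(0.05))
  inner [194.9 173.6] 92 (array([0.5184, 0.1235]), np.float64(0.0912))
 side face 360 296 0.24763319 -0.9688539 0.46050054 0.11917127 resid 0.0007083282
side
 handle top (array([ 0.4864, -0.3442]), np.float64(0.0306)) 0.13970513778227373 90
 rack ((448.64306640625, -314.0760498046875), (254.62667846679688, 181.7075958251953), 81.0560302734375) 0.08496104915117844
 mushroom (array([ 0.5038, -0.2361]), np.float64(0.0532))
 frame z 0.08301779987604174 ((517.7466430664062, 125.60710144042969), (103.16140747070312, 265.5467224121094), 18.28091049194336)
  inner [130.7 193.1] 35 (array([0.4911, 0.2116]), np.float64(0.0358))
  inner [166.7 183.7] 102 (array([0.5177, 0.1255]), np.float64(0.0922))
  inner [201.  174.5] 50 (array([0.5431, 0.0395]), np.float64(0.053))
 side face 1565 1545 0.2488225 -0.96854913 0.46138668 0.1159496 resid 0.0011978683
```

```bash
python3 - <<'E'
from meas import *
out=[]
for n,hole,bolt,b in(('top',(222,168),(167,180),(205,150,40)),('side',(201,174),(130,193),(180,155,40))):
    d=dict(np.load(n+'.npz'));P=pts(d);x,y,z=P[...,0],P[...,1],P[...,2]
    hsv=cv2.cvtColor(d['img'],cv2.COLOR_RGB2HSV);H,S,V=[hsv[...,i].astype(int) for i in range(3)]
    print(n)
    for vt in(110,135,160):
        wood=(S>70)&(H<25)&(V>vt)
        print('  hole',vt,circ(d,blob(~wood,hole),.0825))
        m=blob(~wood,bolt); print('  bolt',m.sum(),circ(d,m,.0825))
    bt=(np.hypot(x-.488,y-.209)<.025)&(z>.0865); print('  bolt top',bt.sum(),P[bt].mean(0).round(4),P[bt].max(0).round(4))
    u,v,w=b; out.append(cv2.resize(d['img'][v:v+w,u:u+w,::-1],(400,400),interpolation=cv2.INTER_NEAREST))
    f=(z>.01)&(z<.06)&(x>.4)&(x<.62)&(y>-.05)&(y<.27)&(S<90); q=P[f][:,:2]; s=q@[-.2485,.9686]; t=q@[.9686,.2485]; k=abs(t-np.median(t))<.005
    print('  face along',np.percentile(s[k],[0,1,99,100]).round(4),'across',np.median(t[k]).round(4))
    # bed top plaster strip (z~.07) beside the frame
    tp=(abs(z-.07)<.004)&(S<70)&(x>.4)&(x<.62)&(y>-.05)&(y<.27); q=P[tp][:,:2];t=q@[.9686,.2485];print('  strip across',tp.sum(),np.percentile(t,[0,5,50,95,100]).round(4))
cv2.imwrite('pics/hole.png',np.hstack(out))
E
```

```text
top
  hole 110 (array([0.5449, 0.0385]), np.float64(0.043))
  bolt 63 (array([0.4911, 0.2106]), np.float64(0.026))
  hole 135 (array([0.545 , 0.0387]), np.float64(0.045))
  bolt 66 (array([0.4911, 0.2101]), np.float64(0.0266))
  hole 160 (array([ 0.5836, -0.0634]), np.float64(1.6598))
  bolt 195462 (array([ 0.5836, -0.0634]), np.float64(1.6598))
  bolt top 38 [0.4898 0.2079 0.0897] [0.5037 0.2284 0.0948]
  face along [-0.1455 -0.1423  0.1235  0.1263] across 0.4757
  strip across 693 [0.4742 0.4758 0.5193 0.5642 0.5796]
side
  hole 110 (array([0.5431, 0.0399]), np.float64(0.0448))
  bolt 82 (array([0.4911, 0.2121]), np.float64(0.028))
  hole 135 (array([ 1.1307, -0.1658]), np.float64(2.1658))
  bolt 192015 (array([ 1.1307, -0.1658]), np.float64(2.1658))
  hole 160 (array([ 1.1307, -0.1658]), np.float64(2.1658))
  bolt 196552 (array([ 1.1307, -0.1658]), np.float64(2.1658))
  bolt top 39 [0.4883 0.2096 0.0901] [0.4969 0.2185 0.0929]
  face along [-0.1436 -0.1402  0.1262  0.1288] across 0.4757
  strip across 859 [0.4727 0.4748 0.5144 0.5613 0.5794]
```

View pics/hole.png

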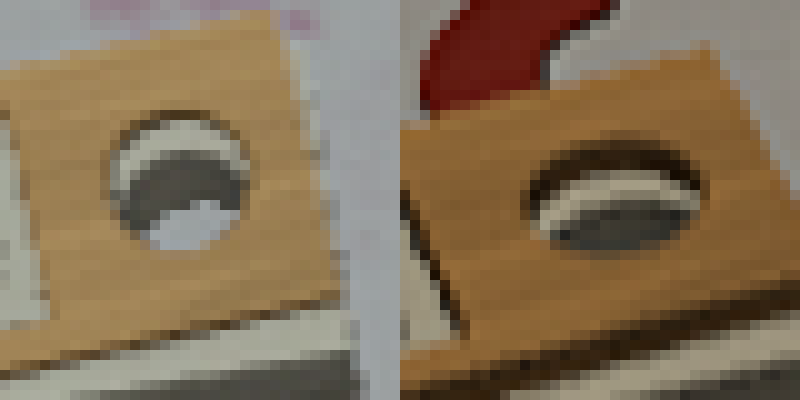

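```bash
python3 - <<'E'
from meas import *
from scipy.optimize import least_squares
for n,o,c in(('top',(205,150),[(125,195),(140,175),(160,158),(180,150),(200,150),(220,162),(240,180)]),('side',(180,155),[(150,215),(180,206),(220,202),(260,205),(290,215)])):
    d=dict(np.load(n+'.npz'))
    p=onplane(d,np.array(c)/10-.5+o,.07)[:,:2]
    r=least_squares(lambda q:np.hypot(*(p-q).T)-.023,p.mean(0)-[.02,0]);print(n,r.x.round(4),(r.fun*1000).round(1))
E
```

```text
top [0.5345 0.0357] [-0.8 -0.9  0.2  1.1  1.2 -0.7 -1.4]
side [0.5339 0.0415] [ 1.6 -0.3 -1.5 -0.3  1.6]
```

```bash
cat > go.py <<'E'
import sys
from h import *
from scipy.spatial.transform import Rotation as Ro
x,y,z,yaw=map(float,sys.argv[1:5]); o=env.observe(); R=np.array(o['tool_rot']); p=np.array(o['position'])
a=np.radians(yaw); Y=np.array([np.cos(a),np.sin(a),0]); Z=np.array([0,0,-1.]); T=np.c_[np.cross(Y,Z),Y,Z]
s=R.T@(np.array([x,y,z])-p)/.3; w=Ro.from_matrix(R.T@T).as_rotvec(degrees=True)/45
k=max(1,abs(s).max(),abs(w).max())
print('shift',s.round(4),'turn',w.round(4),'k',round(k,2),'divided',(s/k).round(3),(w/k).round(3)); print(p.round(4),o['ft_force'],o['time_s'],o['grip_width'],np.round(o['q'],1))
E
python3 go.py .488 -.346 .23 -9.3
```

```text
shift [-1.9517 -2.2422  0.0048] turn [-1.6000e-03  8.0000e-04  1.6849e+00] k 2.24 divided [-0.87  -1.     0.002] [-0.001  0.     0.751]
[0.219  0.5043 0.2308] [-0.22268391 -0.30749407 -0.12217717] 0.1 0.08533074225490102 [ 54.2  21.8  74.4  -0.   83.9 -12.3]
```

step_arm([
  [[-0.087,-0.1,0],[0,0,0.075]],
  [[-0.174,-0.2,0],[0,0,0.15]],
  [[-0.261,-0.3,0],[0,0,0.225]],
  [[-0.348,-0.4,0],[0,0,0.3]],
  [[-0.435,-0.5,0],[0,0,0.375]],
  [[-0.522,-0.6,0],[0,0,0.45]],
  [[-0.609,-0.7,0],[0,0,0.525]],
  [[-0.696,-0.8,0],[0,0,0.6]],
  [[-0.783,-0.9,0],[0,0,0.675]],
  [[-0.87,-1,0],[0,0,0.75]],
], jaw=85, grip_force=60)

```text
time_s: 0.93
position: [0.3388, 0.1235, 0.2313]
tool_rot: [[-0.539, 0.842, 0.0], [0.842, 0.539, 0.0], [0.0, 0.0, -1.0]]
ft_force: [1.8, 1.0, 0.6]
grip_width: 0.085
gripper_force: 0.0
```

```bash
python3 go.py .488 -.346 .23 -9.3
```

```text
shift [-1.5862 -0.4248  0.0043] turn [ 1.000e-04 -0.000e+00  9.316e-01] k 1.59 divided [-1.    -0.268  0.003] [ 0.    -0.     0.587]
[0.3388 0.1235 0.2313] [1.79743685 0.99760214 0.55447167] 0.9333 0.08500053878609887 [  1.    2.3 100.5   0.   77.2 -31.6]
```

step_arm([
  [[-0.1,-0.027,0],[0,0,0.06]],
  [[-0.2,-0.054,0],[0,0,0.12]],
  [[-0.3,-0.08,0],[0,0,0.18]],
  [[-0.4,-0.107,0],[0,0,0.24]],
  [[-0.5,-0.134,0],[0,0,0.3]],
  [[-0.6,-0.16,0],[0,0,0.36]],
  [[-0.7,-0.19,0],[0,0,0.42]],
  [[-0.8,-0.215,0],[0,0,0.48]],
  [[-0.9,-0.24,0],[0,0,0.53]],
  [[-1,-0.268,0],[0,0,0.587]],
])

```text
time_s: 1.77
position: [0.4339, -0.172, 0.2311]
tool_rot: [[-0.108, 0.994, -0.0], [0.994, 0.108, 0.0], [0.0, -0.0, -1.0]]
ft_force: [0.8, 0.0, 0.9]
grip_width: 0.0848
gripper_force: 0.0
```

```bash
python3 go.py .488 -.346 .23 -9.3
```

```text
shift [-0.5963  0.1165  0.0032] turn [-0.0006 -0.0005  0.345 ] k 1 divided [-0.596  0.116  0.003] [-0.001 -0.001  0.345]
[ 0.4339 -0.172   0.2311] [0.827859   0.00310215 0.88236318] 1.7667 0.0848220554998785 [-36.2  13.5  86.8   0.   79.8 -42.4]
```

step_arm([
  [[-0.1,0.02,0],[0,0,0.06]],
  [[-0.2,0.04,0],[0,0,0.12]],
  [[-0.3,0.06,0],[0,0,0.18]],
  [[-0.4,0.08,0],[0,0,0.24]],
  [[-0.5,0.098,0],[0,0,0.3]],
  [[-0.596,0.116,0],[0,0,0.345]],
  [[-0.596,0.116,0],[0,0,0.345]],
  [[-0.596,0.116,0],[0,0,0.345]],
  [[-0.596,0.116,0],[0,0,0.345]],
])

```text
time_s: 2.52
position: [0.4879, -0.3438, 0.2309]
tool_rot: [[0.159, 0.987, -0.001], [0.987, -0.159, 0.001], [0.001, -0.001, -1.0]]
ft_force: [-0.7, -0.2, -0.2]
grip_width: 0.0851
gripper_force: 0.0
```

```bash
python3 go.py .488 -.346 .098 -9.3
```

```text
shift [-0.0077  0.0019  0.4431] turn [-0.0011 -0.0011  0.0034] k 1 divided [-0.008  0.002  0.443] [-0.001 -0.001  0.003]
[ 0.4879 -0.3438  0.2309] [-0.67149114 -0.15021533 -0.19417264] 2.5167 0.08508000495835373 [-46.5  26.6  66.5   0.   87.  -37.4]
```

step_arm([
  [[-0.008,0.002,0.08],[0,0,0]],
  [[-0.008,0.002,0.16],[0,0,0]],
  [[-0.008,0.002,0.24],[0,0,0]],
  [[-0.008,0.002,0.32],[0,0,0]],
  [[-0.008,0.002,0.38],[0,0,0]],
  [[-0.008,0.002,0.42],[0,0,0]],
  [[-0.008,0.002,0.443],[0,0,0]],
  [[-0.008,0.002,0.443],[0,0,0]],
  [[-0.008,0.002,0.443],[0,0,0]],
])

```text
time_s: 3.27
position: [0.4885, -0.3464, 0.0991]
tool_rot: [[0.159, 0.987, 0.0], [0.987, -0.159, -0.0], [-0.0, 0.0, -1.0]]
ft_force: [-0.1, 0.9, -0.1]
grip_width: 0.0852
gripper_force: 0.0
```

```bash
python3 - <<'E'
from h import *
o=[]
for n,c in(('top',(290,160)),('side',(295,120))):
    d=cap(n);o.append(cv2.resize(d['img'][c[1]:c[1]+100,c[0]:c[0]+100,::-1],(400,400)))
cv2.imwrite('pics/g.png',np.hstack(o)); s=env.observe();print(s['position'],s['ft_force'],s['time_s'])
E
```

```text
[ 0.48873468 -0.34686107  0.09962228] [ 0.73061568 -0.45600259 -0.45220964] 3.3667
```

View pics/g.png

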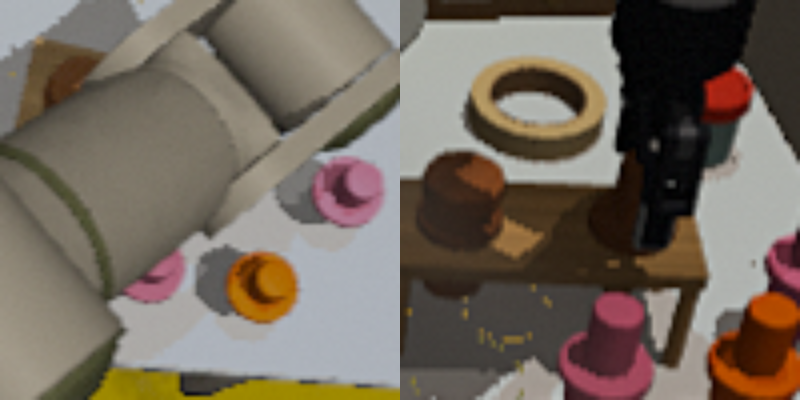

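The fingers straddle the handle: in the side crop the near finger is at about (660,200) and the collar is centred near (633,225). The parallax matches, so I'm closing.

step_arm([
  [[0,0,0],[0,0,0]],
  [[0,0,0],[0,0,0]],
  [[0,0,0],[0,0,0]],
  [[0,0,0],[0,0,0]],
  [[0,0,0],[0,0,0]],
  [[0,0,0],[0,0,0]],
  [[0,0,0],[0,0,0]],
  [[0,0,0],[0,0,0]],
  [[0,0,0],[0,0,0]],
  [[0,0,0],[0,0,0]],
], jaw=10, grip_force=60)

```text
time_s: 4.2
position: [0.4885, -0.3469, 0.0988]
tool_rot: [[0.159, 0.987, 0.001], [0.987, -0.159, -0.001], [-0.001, 0.001, -1.0]]
ft_force: [0.3, 0.6, 5.0]
grip_width: 0.0285
gripper_force: 59.1
```

step_arm([
  [[0,0,-0.03],[0,0,0]],
  [[0,0,-0.06],[0,0,0]],
  [[0,0,-0.1],[0,0,0]],
  [[0,0,-0.16],[0,0,0]],
  [[0,0,-0.24],[0,0,0]],
  [[0,0,-0.33],[0,0,0]],
  [[0,0,-0.42],[0,0,0]],
  [[0,0,-0.5],[0,0,0]],
  [[0,0,-0.5],[0,0,0]],
])

```text
time_s: 4.95
position: [0.4891, -0.3476, 0.2543]
tool_rot: [[0.159, 0.987, 0.006], [0.987, -0.159, -0.007], [-0.006, 0.007, -1.0]]
ft_force: [0.1, -0.3, -0.3]
grip_width: 0.0288
gripper_force: 60.1
```

```bash
python3 go.py .535 .037 .249 -9.3; python3 - <<'E'
from h import *
d=cap('side');cv2.imwrite('pics/lift.png',cv2.resize(d['img'][60:240,250:450,::-1],(600,540)))
E
```

```text
shift [ 1.2901 -0.0531  0.0101] turn [0.0085 0.007  0.003 ] k 1.29 divided [ 1.    -0.041  0.008] [0.007 0.005 0.002]
[ 0.4891 -0.3476  0.2543] [ 0.05504847 -0.31668061 -0.25133602] 4.95 0.02877132704170342 [-46.7  25.9  63.8  -0.   89.8 -37.5]
```

View pics/lift.png

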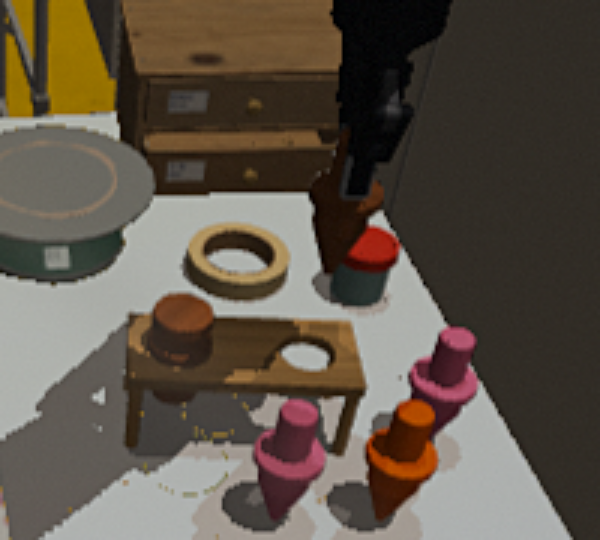

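The pin is held upright (collar at about (347,190), tip (327,270)), and the blunt pin stays in the rack. Moving to the bed hole.

step_arm([
  [[0.05,-0.002,0.008],[0,0,0]],
  [[0.15,-0.006,0.008],[0,0,0]],
  [[0.25,-0.01,0.008],[0,0,0]],
  [[0.36,-0.015,0.008],[0,0,0]],
  [[0.47,-0.02,0.008],[0,0,0]],
  [[0.58,-0.024,0.008],[0,0,0]],
  [[0.69,-0.028,0.008],[0,0,0]],
  [[0.8,-0.033,0.008],[0,0,0]],
  [[0.9,-0.037,0.008],[0.004,0.004,0]],
  [[1,-0.041,0.008],[0.008,0.007,0]],
])

```text
time_s: 5.83
position: [0.5232, -0.0469, 0.245]
tool_rot: [[0.159, 0.987, -0.008], [0.987, -0.159, 0.007], [0.006, -0.009, -1.0]]
ft_force: [0.8, 0.5, -1.2]
grip_width: 0.0289
gripper_force: 60.1
```

```bash
python3 go.py .535 .037 .21 -9.3
```

```text
shift [ 0.2816 -0.0045  0.1185] turn [-0.0117 -0.0074  0.003 ] k 1 divided [ 0.282 -0.005  0.119] [-0.012 -0.007  0.003]
[ 0.5232 -0.0469  0.245 ] [ 0.82261865  0.53828068 -1.2396426 ] 5.8333 0.028891727235736287 [-18.2  19.   76.4   0.2  85.2  -9. ]
```

step_arm([
  [[0.08,0,0.03],[0,0,0]],
  [[0.16,-0.002,0.06],[0,0,0]],
  [[0.23,-0.004,0.09],[0,0,0]],
  [[0.282,-0.005,0.119],[0,0,0]],
  [[0.282,-0.005,0.119],[0,0,0]],
  [[0.282,-0.005,0.119],[0,0,0]],
  [[0.282,-0.005,0.119],[0,0,0]],
  [[0.282,-0.005,0.119],[0,0,0]],
  [[0.282,-0.005,0.119],[0,0,0]],
])

```text
time_s: 6.58
position: [0.5359, 0.0344, 0.2111]
tool_rot: [[0.161, 0.987, -0.005], [0.987, -0.161, 0.006], [0.005, -0.006, -1.0]]
ft_force: [-0.4, 0.6, -0.3]
grip_width: 0.0287
gripper_force: 60.1
```

```bash
python3 go.py .535 .037 .185 -9.3;  python3 - <<'E'
from h import *
o=[]
for n,c in(('top',(170,120)),('side',(150,90))):
    d=cap(n);o.append(cv2.resize(d['img'][c[1]:c[1]+100,c[0]:c[0]+100,::-1],(400,400)))
cv2.imwrite('pics/hov.png',np.hstack(o)); s=env.observe();print(s['position'],s['tool_rot'][:,2])
E
```

```text
shift [ 0.0075 -0.0037  0.0871] turn [-0.0074 -0.0068  0.0013] k 1 divided [ 0.007 -0.004  0.087] [-0.007 -0.007  0.001]
[0.5359 0.0344 0.2111] [-0.38111651  0.56110574 -0.2512171 ] 6.5833 0.02870395154384252 [-9.1 21.5 78.3  0.3 80.5  0.1]
[0.53587757 0.03465618 0.21103861] [-0.00494632  0.00626273 -0.99996816]
```

View pics/hov.png

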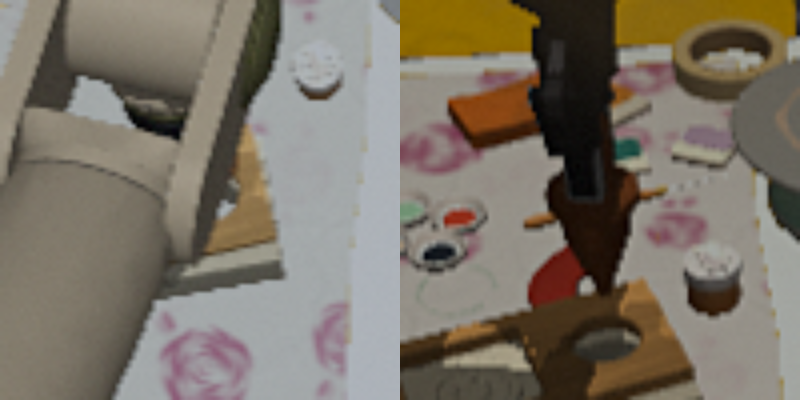

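```bash
python3 - <<'E'
from h import *
d=dict(np.load('side.npz'));P=pts(d);x,y,z=P[...,0],P[...,1],P[...,2]
hsv=cv2.cvtColor(d['img'],cv2.COLOR_RGB2HSV).astype(int)
m=(hsv[...,0]<20)&(hsv[...,1]>90)&(hsv[...,2]<150)&(abs(x-.535)<.05)&(abs(y-.037)<.06)&(z>.095)&(z<.19)
vs=np.where(m.any(1))[0]
for v in vs[-14:]:
    u=np.where(m[v])[0]; print(v,u.min(),u.max(),P[v,u].mean(0).round(4))
K=d['intrinsics']
for uv in((201.2,161.5),(201.2,162.5)): print(onplane(d,uv,.127).round(4))
# vertical axis through TCP projected: expected columns/rows
for p in((.5359,.0344,.127),(.5359,.0344,.197)): print(cv2.projectPoints(np.array([p]),d['rvec'],d['tvec'],K,None)[0].ravel().round(1))
# collar underside widest rows
print([(v,np.where(m[v])[0].min(),np.where(m[v])[0].max()) for v in vs[:24]])
E
```

```text
150 192 205 [0.5179 0.0359 0.1802]
151 193 205 [0.5187 0.0351 0.1766]
152 193 204 [0.5188 0.0366 0.1736]
153 194 204 [0.5197 0.0359 0.1698]
154 194 204 [0.522  0.0364 0.1651]
155 195 203 [0.5225 0.0367 0.1616]
156 196 203 [0.5239 0.036  0.1574]
157 197 203 [0.5243 0.0351 0.1539]
158 197 202 [0.526  0.0368 0.1496]
159 198 202 [0.5266 0.0359 0.1459]
160 199 202 [0.5298 0.0353 0.1401]
161 199 202 [0.5293 0.0356 0.1374]
162 199 202 [0.5324 0.0362 0.1317]
163 200 201 [0.5314 0.0364 0.1293]
[[0.54   0.0349 0.127 ]]
[[0.536  0.0349 0.127 ]]
[201.4 162.5]
[198.5 139.7]
[(np.int64(144), np.int64(206), np.int64(206)), (np.int64(145), np.int64(190), np.int64(206)), (np.int64(146), np.int64(191), np.int64(206)), (np.int64(147), np.int64(191), np.int64(206)), (np.int64(148), np.int64(191), np.int64(206)), (np.int64(149), np.int64(191), np.int64(205)), (np.int64(150), np.int64(192), np.int64(205)), (np.int64(151), np.int64(193), np.int64(205)), (np.int64(152), np.int64(193), np.int64(204)), (np.int64(153), np.int64(194), np.int64(204)), (np.int64(154), np.int64(194), np.int64(204)), (np.int64(155), np.int64(195), np.int64(203)), (np.int64(156), np.int64(196), np.int64(203)), (np.int64(157), np.int64(197), np.int64(203)), (np.int64(158), np.int64(197), np.int64(202)), (np.int64(159), np.int64(198), np.int64(202)), (np.int64(160), np.int64(199), np.int64(202)), (np.int64(161), np.int64(199), np.int64(202)), (np.int64(162), np.int64(199), np.int64(202)), (np.int64(163), np.int64(200), np.int64(201))]
```

```bash
python3 go.py .5355 .0365 .145 -9.3
```

```text
shift [ 0.0047 -0.0009  0.2202] turn [-0.0075 -0.0069  0.0017] k 1 divided [ 0.005 -0.001  0.22 ] [-0.007 -0.007  0.002]
[0.5359 0.0347 0.211 ] [-0.47100276 -0.65348428 -0.57915132] 6.6833 0.028414461913039937 [-9.1 21.5 78.3  0.3 80.5  0.1]
```

step_arm([
  [[0.005,-0.001,0.03],[-0.007,-0.007,0]],
  [[0.005,-0.001,0.06],[-0.007,-0.007,0]],
  [[0.005,-0.001,0.09],[-0.007,-0.007,0]],
  [[0.005,-0.001,0.12],[-0.007,-0.007,0]],
  [[0.005,-0.001,0.15],[-0.007,-0.007,0]],
  [[0.005,-0.001,0.18],[-0.007,-0.007,0]],
  [[0.005,-0.001,0.21],[-0.007,-0.007,0]],
  [[0.005,-0.001,0.22],[-0.007,-0.007,0]],
  [[0.005,-0.001,0.22],[-0.007,-0.007,0]],
  [[0.005,-0.001,0.22],[-0.007,-0.007,0]],
])

```text
time_s: 7.52
position: [0.5356, 0.0373, 0.1449]
tool_rot: [[0.159, 0.987, -0.001], [0.987, -0.159, 0.0], [0.0, -0.001, -1.0]]
ft_force: [-0.3, 0.4, -0.8]
grip_width: 0.0288
gripper_force: 60.1
```

```bash
python3 go.py .5355 .0365 .115 -9.3; python3 - <<'E'
from meas import *
d=cap('side')
cv2.imwrite('pics/in.png',cv2.resize(d['img'][110:220,110:240,::-1],(650,550)))
E
```

```text
shift [-0.0025  0.0003  0.0996] turn [-0.0008  0.      0.0029] k 1 divided [-0.003  0.     0.1  ] [-0.001  0.     0.003]
[0.5356 0.0373 0.1449] [-0.25356775  0.43275536 -0.81709125] 7.5167 0.028790114189572332 [-8.7 25.1 84.4  0.  70.5  0.5]
```

View pics/in.png

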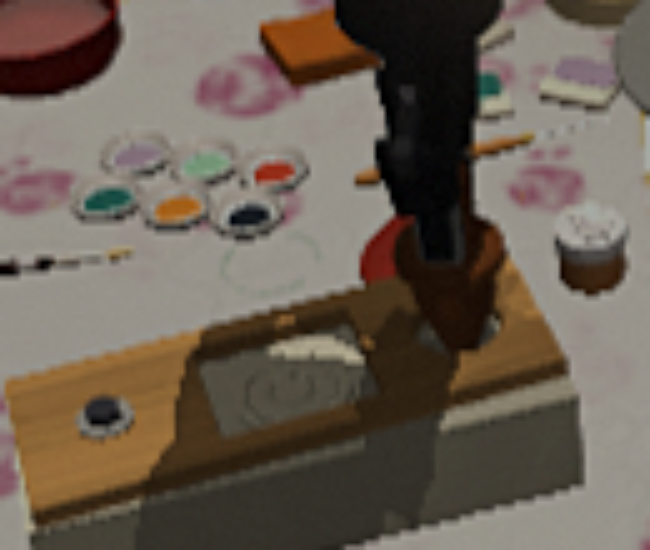

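The tip is inside the frame's hole (crop about (465,335)) with no contact force. Pressing down slowly.

step_arm([
  [[-0.002,0,0.01],[0,0,0]],
  [[-0.002,0,0.02],[0,0,0]],
  [[-0.002,0,0.03],[0,0,0]],
  [[-0.002,0,0.04],[0,0,0]],
  [[-0.002,0,0.05],[0,0,0]],
  [[-0.002,0,0.06],[0,0,0]],
  [[-0.002,0,0.065],[0,0,0]],
  [[-0.002,0,0.065],[0,0,0]],
])

```text
time_s: 8.23
position: [0.5353, 0.0367, 0.1249]
tool_rot: [[0.159, 0.987, -0.001], [0.987, -0.159, 0.0], [-0.0, -0.001, -1.0]]
ft_force: [2.7, 1.3, -0.4]
grip_width: 0.0291
gripper_force: 60.1
```

step_arm([
  [[0,0,0.01],[0,0,0]],
  [[0,0,0.02],[0,0,0]],
  [[0,0,0.03],[0,0,0]],
  [[0,0,0.04],[0,0,0]],
  [[0,0,0.05],[0,0,0]],
  [[0,0,0.057],[0,0,0]],
  [[0,0,0.057],[0,0,0]],
])

```text
time_s: 8.82
position: [0.5349, 0.0367, 0.1074]
tool_rot: [[0.159, 0.987, -0.002], [0.987, -0.159, 0.0], [-0.0, -0.002, -1.0]]
ft_force: [0.7, 1.5, -3.0]
grip_width: 0.0285
gripper_force: 59.9
```

step_arm([
  [[0,0,0.005],[0,0,0]],
  [[0,0,0.01],[0,0,0]],
  [[0,0,0.015],[0,0,0]],
  [[0,0,0.02],[0,0,0]],
  [[0,0,0.025],[0,0,0]],
  [[0,0,0.025],[0,0,0]],
])

```text
time_s: 9.32
position: [0.535, 0.0367, 0.1003]
tool_rot: [[0.159, 0.987, -0.002], [0.987, -0.159, 0.0], [-0.0, -0.002, -1.0]]
ft_force: [0.2, -0.0, -2.1]
grip_width: 0.0287
gripper_force: 59.9
```

step_arm([
  [[0,0,0.004],[0,0,0]],
  [[0,0,0.008],[0,0,0]],
  [[0,0,0.012],[0,0,0]],
  [[0,0,0.014],[0,0,0]],
  [[0,0,0.014],[0,0,0]],
])

```text
time_s: 9.73
position: [0.5351, 0.0367, 0.0964]
tool_rot: [[0.159, 0.987, -0.001], [0.987, -0.159, 0.0], [-0.0, -0.001, -1.0]]
ft_force: [-0.6, 0.6, -1.3]
grip_width: 0.0288
gripper_force: 60.3
```

step_arm([
  [[0,0,0.003],[0,0,0]],
  [[0,0,0.006],[0,0,0]],
  [[0,0,0.008],[0,0,0]],
  [[0,0,0.008],[0,0,0]],
])

```text
time_s: 10.07
position: [0.536, 0.0368, 0.0961]
tool_rot: [[0.159, 0.987, 0.002], [0.987, -0.159, -0.0], [0.0, 0.002, -1.0]]
ft_force: [-3.5, 1.3, 16.4]
grip_width: 0.0284
gripper_force: 62.0
```

The upward force jumped to 16 N at TCP z 0.096, so the collar is home. Releasing.

step_arm([
  [[0,0,-0.001],[0,0,0]],
  [[0,0,-0.001],[0,0,0]],
  [[0,0,-0.001],[0,0,0]],
  [[0,0,-0.001],[0,0,0]],
  [[0,0,-0.001],[0,0,0]],
  [[0,0,-0.001],[0,0,0]],
  [[0,0,-0.001],[0,0,0]],
  [[0,0,-0.001],[0,0,0]],
  [[0,0,-0.001],[0,0,0]],
], jaw=80)

```text
time_s: 10.82
position: [0.5353, 0.0367, 0.0944]
tool_rot: [[0.159, 0.987, -0.001], [0.987, -0.159, 0.0], [-0.0, -0.001, -1.0]]
ft_force: [0.6, -0.0, -0.7]
grip_width: 0.0803
gripper_force: 0.0
```

step_arm([
  [[0,0,-0.05],[0,0,0]],
  [[0,0,-0.12],[0,0,0]],
  [[0,0,-0.22],[0,0,0]],
  [[0,0,-0.33],[0,0,0]],
  [[0,0,-0.44],[0,0,0]],
  [[0.1,0,-0.5],[0,0,0]],
  [[0.2,0,-0.5],[0,0,0]],
  [[0.3,0,-0.5],[0,0,0]],
  [[0.42,0,-0.5],[0,0,0]],
  [[0.52,0,-0.5],[0,0,0]],
])

```text
time_s: 11.65
position: [0.5602, 0.1927, 0.2445]
tool_rot: [[0.159, 0.987, -0.001], [0.987, -0.159, 0.0], [0.0, -0.001, -1.0]]
ft_force: [0.4, -0.0, 0.1]
grip_width: 0.0801
gripper_force: 0.0
```

step_arm([
  [[0.12,0,0],[0,0,0]],
  [[0.24,0,0],[0,0,0]],
  [[0.36,0,0],[0,0,0]],
  [[0.48,0,0],[0,0,0]],
  [[0.5,0,0],[0,0,0]],
  [[0.5,0,0],[0,0,0]],
])

```text
time_s: 12.15
position: [0.5838, 0.3408, 0.2434]
tool_rot: [[0.156, 0.988, -0.002], [0.988, -0.156, -0.0], [-0.0, -0.002, -1.0]]
ft_force: [-0.2, -0.1, -0.3]
grip_width: 0.0802
gripper_force: 0.0
```

```bash
python3 - <<'E'
from meas import *
o=[]
for n,c in(('top',(190,130)),('side',(150,110))):
    d=cap(n);P=pts(d);x,y,z=P[...,0],P[...,1],P[...,2]
    o.append(cv2.resize(d['img'][c[1]:c[1]+80,c[0]:c[0]+80,::-1],(400,400)))
    near=np.hypot(x-.5355,y-.0365)
    t=(near<.03)&(z>.131)&(z<.145); k=(near<.035)&(z>.088)&(z<.098)
    print(n,'handle top z',t.sum(),np.median(z[t]) if t.any() else None,P[t].mean(0),'collar',k.sum(),np.median(z[k]))
cv2.imwrite('pics/end.png',np.hstack(o)); s=env.observe();print(s['position'],s['time_s'],s['grip_width'])
E
```

```text
top handle top z 70 0.1365556560408065 [0.53663945 0.03490719 0.13690929] collar 130 0.09296913828857321
side handle top z 88 0.1371178142208071 [0.53331723 0.03732159 0.13664429] collar 176 0.09278546215904752
[0.58410601 0.33814744 0.24415954] 12.25 0.07986480414122052
```

View pics/end.png

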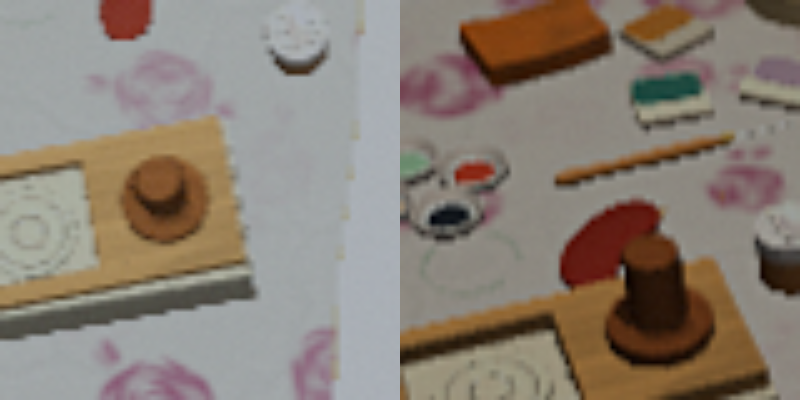

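The pin stands in the frame hole (top crop (165,195), side (660,320)). Its collar lies flat, with the top at z 0.093 against 0.0925 expected, and the frame is back in line with the bed.

```bash
python3 -c "
from rig import close_job
print(close_job())"
```

```text
the job is handed in; nothing more can be done
None
```

The tapered pin is pressed home through the frame into the bed with its collar flat, it pulled the frame back into line, the gripper has let go, and the job is handed in at about 12 s with the blunt pin left in the rack.

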